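Move a charged battery pack from its charger into the engraver's drive unit

TASK

The charged battery pack is locked down in the charger by a push-push latch: push it in to spring the latch so that it rises by itself, lift it out and stand it in the empty bay of the engraver's drive unit. Then push it in until that latch locks and the pack stays down when you let go; another full push would release it again, so check which state it is in. Never push the pack harder than a firm thumb would (20 N), and leave the loupe and the dental pick lying where they are.

Things in the scene. Friction and masses are not known exactly. Their poses are not given: they have to be found in the camera images.
- battery_pack: Black battery pack, an upright block 44 (its x) x 30 (its y) x 56 mm (its z, up), 0.08 to 0.17 kg. Origin: centre of its underside. The lowest 5 mm taper in by 4 mm on every side, the top 6 mm are bevelled in by 5 mm on every side. Grasp it across the 30 mm, below the bevel, once it has risen. It fits a bay either way round.
- pack_top (a point): Centre of the pack's flat top (34 x 20 mm, to push on), 56 mm above its origin; axes as the pack's. It stands about 19 mm above a bay's mouth when the latch is released, about 5 mm above it when locked (only the bevel shows).
- charger: Fixed grey twin-bay charger, 102 x 146 x 66 mm on a slightly larger black foot, two small windows in its front. Origin: centre of its underside; front towards its -x, z up. Two equal bays are sunk side by side in its flat top; the pack sits in the one on its +y side, the other is a spare and stays empty.
- charger_bay_mouth (a point): Centre of the mouth of the charger bay that holds the pack, level with the flat top, 66 mm above the table; x along the bay's long side, z up. All bays are alike: a well 47 x 33 mm (1.5 mm of play on each side of the pack) with a 3 mm 45-degree lead-in round the mouth, and a sprung carriage below that the pack stands on.
- drive_unit: Fixed white drive unit of an engraving handpiece, 157 x 110 x 66 mm on a slightly larger dark foot: a console sloping to the front with a round black knob and a dark display, behind it a flat top with a single bay. Origin: underside, 80 mm behind its front edge, amid its width; front towards its -x, z up. The bay's centre lies 36 mm behind the origin (+x).
- unit_bay_mouth (a point): Centre of the mouth of the drive unit's bay, level with its flat top, 66 mm above the table; x along the bay's long side, z up. Empty and released at the start. Bay and latch as in the charger. The carriage spring pushes back with about 4.5 N released, 7 N locked and 8 N where a stiff rubber buffer (15 N per mm) is met; the latch turns over just into the buffer, at 10 to 11 N.
- unit_bay_locked (a point): Point on the unit bay's axis 5 mm above its mouth, where the pack's top centre rests when locked. A full push takes the top 4 to 5 mm below this, on to the end stop, nearly level with the mouth; on letting go the latch then goes to its other state (released locks, locked releases). A push that stops short leaves the state as it was.
- loupe: Small black eyepiece loupe, 36 x 36 x 27 mm, loose on the table between the two devices. Origin: centre of its underside.
- dental_pick: Thin metal dental pick, 139 mm long, 8 mm high, loose on the table between the two devices. Origin: centre of its underside.

How it is judged:
On the way, in this order (a step that is already met when the one before it is completed fails the run):
1. the latch in the charger is sprung: the pack stands free in its bay, its top more than 14 mm above the mouth, not held by the fingers (z of pack_top in the frame of charger_bay_mouth between 0.014 and 0.024 m and horizontal distance between pack_top and charger_bay_mouth below 0.006 m and contact force between the fingers and battery_pack below 0.3 N), for 0.15 s.
2. the pack is lifted clear of the charger (z of battery_pack in the frame of charger_bay_mouth above 0.002 m), for 0.05 s.
At the end, for the whole second after the job is handed in: The pack is locked in the drive unit's bay: its top 1 to 9 mm above the mouth (locked is about 5 mm, released 19 mm), within 5 mm of the bay's centre, upright within 0.08 rad, at rest and let go (z of pack_top in the frame of unit_bay_mouth between 0.001 and 0.009 m and horizontal distance between pack_top and unit_bay_mouth below 0.005 m and angle between battery_pack's own z axis and vertical below 0.08 rad and linear speed of battery_pack below 0.01 m/s); the robot touches nothing.
It fails at once if the pack is pushed against the charger or its carriage with more than 20 N (contact force between battery_pack and charger above 20 N).
It fails at once if the pack is pushed against the drive unit or its carriage with more than 20 N (contact force between battery_pack and drive_unit above 20 N).
It fails at once if the loupe or the dental pick is shoved more than 20 mm (distance of any of loupe, dental_pick from where it was at the start of the episode above 0.02 m).
It also fails if it takes over 56 s, if anything falls off the work surface, if the arm or the gripper's body presses on something with over 40 N, if the wrist force passes 120 N, or if a joint passes its speed limit or range.

ROBOT

A 6-joint arm with a two-finger parallel gripper is mounted at the origin on a cart in front of the work surface, level with it; the furniture and walls round the work are solid. World frame = base frame: x ahead of the robot, y to its left, z up, the work surface at z = 0. Lengths are in m, angles in rad, forces in N, time in s.
With the tool pointing down it reaches from about 0.35 to 0.775 m from the base axis. Payload 7.3 kg.
Tool frame: the origin (TCP) lies at the centre of the arm's flange, where the gripper is bolted on; the fingertips stand 178 mm ahead of it and the grasp point (between the pads) lies 159 mm ahead of it (tip_extent is the distance from the TCP to the fingertips, in m); z points along the fingers, y is the line along which they close (so a half turn about z gives the same grasp; the last joint's range is limited). The gripper opens to 92 mm and grips with 3 to 60 N. Pads are 19 mm wide; open, the fingers measure 130 mm over their backs; the gripper's body (75 mm by 190 mm) begins 47 mm behind the grasp point.
Start: joints at [-1.36, 0.342, 1.524, -0, 1.275, -0.146], TCP at [0.183, -0.492, 0.405] pointing down, gripper open.
Joint ranges: [-2.53, 2.53], [-0.77, 2.02], [0.04, 2.7], [-1, 4.14], [0.28, 2.66], [-3.11, 3.11]. Speed limits (rad/s): [2.57, 2.57, 3.14, 3.14, 3.14, 3.14].

INTERFACE

Orientations are given as [roll, pitch, yaw] about the fixed x, y, z axes, in that order (R = Rz(yaw) Ry(pitch) Rx(roll)).
In Python, from cell import * gives the robot as it stands.
- The arm moves only by the tool arm_command, never from a script. Its arguments are lists of equal length, an entry for each row: "xyz": the shift along the world's x, y, z in mm, a list of three; "spin": the turn about the world's z in degrees. In form: {"xyz": [[tx, ty, tz], ...], "spin": [spin, ...]}. A call has 1 to 20 rows; each row shifts and turns the commanded pose from where the row before left it; what a row does not reach is not made up. A row lasts 1/10 s, in which the tool goes at most 50 mm and 8.59 degrees, less where a joint would pass 70% of its speed; a pose out of reach is approached as far as the arm can. A call with a gripper value outside its range is refused whole. "jaw" is the opening, from -1 (shut) to 1 (fully open), set as the call begins (left out, the last holds). The fingers move at their own pace and stop on an object; "squeeze" is the grip in N (left out, the last holds). Time passes only in rows, so rows that do not move let the fingers close. It gives the time, the measured TCP pose, the force, the opening and the grip force at its end, in the units of the state.
- observe(): the state, without advancing time (a new reading comes with each control period).
- read_camera(name): name is "scene" or "top" or "wrist"; returns a dict with "img" (480x640x3 uint8, red, green, blue), "depth" (480x640 float32, m along the optical axis (not along the pixel's ray), 0 where there is no reading), "fx", "fy", "cx", "cy" (pixels), "dist_coeffs" ([k1, k2, p1, p2, k3] as OpenCV has them; the pictures are not rectified), "world_from_camera" (4x4, takes a point from camera to world coordinates). Camera axes: x right, y up, looking along -z (the intrinsics and any distortion apply to the point x, -y, -z); pixel columns grow to the right and rows downward; lengths in m; the calibration is good to about 2 mm. A picture is of the moment at which its call begins.
- hand_in(): hands the job in; it is judged then, once.
The state is a dict: "time": time; "qpos": joint angles; "qvel": joint speeds; "joint_efforts": joint torques, N m; "tool_pos": TCP position; "tool_rot": TCP orientation; "contact_force": force on the tool from outside, world axes, zero at the start; "torque": the same for the moment, N m; "opening": finger opening in m; "grip_force": force on a finger pad.
Only numpy, scipy, OpenCV 4.12 (cv2) and the standard library are available. Lean on these libraries where they do the work, as an engineer would, in place of code of your own. Each camera call takes 0.05 s, during which the arm holds its last target. There are 200 camera calls.

## Working session

There is one attempt and no reset: what is moved stays moved. The work goes in short steps, Python scripts to look and compute and a tool call to move; the robot and the scene stay as the last step left them, time stands still between calls to the robot, and variables do not carry over. Pictures are saved under pics/ and viewed, at most 10 in all, crops included, and the job is handed in when it is done.

Besides the shell and the picture viewer there is one more tool, called after ">>>" by a JSON object that holds its "fn" and its "kwargs", one argument or row to a line. arm_command: Moves the arm, as the interface text tells. Its arguments: {"type":"object","properties":{"xyz":{"type":"array","items":{"type":"array","items":{"type":"number"}}},"spin":{"type":"array","items":{"type":"number"}},"jaw":{"type":"number"},"squeeze":{"type":"number"}},"required":["xyz","spin"]}

```bash
ls; mkdir -p pics; python3 - <<'E'
from cell import *
import numpy as np, cv2
ims=[]
for n in ("scene","top"):
    c=read_camera(n); np.save(n+'.npy',c,allow_pickle=True)
    cv2.imwrite(f'pics/{n}0.png',c['img'][:,:,::-1])
    print(n,c['fx'],c['fy'],c['cx'],c['cy'],c['dist_coeffs'],np.round(c['world_from_camera'],3).tolist(),(c['depth']>0).mean())
o=observe();print(o)
E
```

```text
pics
scene 517.7784807095094 517.7784807095094 326.9204714922698 249.94190099024885 [-0.11677128  0.          0.          0.          0.        ] [[-0.913, 0.276, -0.299, 0.193], [-0.407, -0.648, 0.644, 0.615], [-0.016, 0.71, 0.704, 0.753], [0.0, 0.0, 0.0, 1.0]] 0.9769303385416667
top 559.7738864146729 559.7738864146729 326.07135564680436 232.92670701184156 [-0.11663573  0.          0.          0.          0.        ] [[-0.016, 0.996, -0.084, 0.425], [-0.999, -0.018, -0.029, -0.048], [-0.031, 0.083, 0.996, 1.016], [0.0, 0.0, 0.0, 1.0]] 0.9962239583333333
{'time': 0.1, 'qpos': array([-1.36002325e+00,  3.42663379e-01,  1.52491890e+00,  8.80693174e-06,
        1.27544133e+00, -1.46007963e-01]), 'qvel': array([-7.07370109e-05, -1.64628289e-03, -4.33566379e-03, -1.38672434e-04,
        8.77586680e-04,  1.51097773e-04]), 'joint_efforts': array([ 1.20794029e-03, -4.32006168e+01, -2.44693261e+01,  7.19347713e-02,
        5.25861117e-02, -5.05601849e-05]), 'tool_pos': array([ 0.18335343, -0.49181027,  0.40410984]), 'tool_rot': array([-3.14017815e+00, -2.16522032e-04,  3.56778321e-01]), 'contact_force': array([ 0.46044802, -0.18869406, -1.17005971]), 'torque': array([-0.00397593,  0.01003429,  0.00454894]), 'grip_force': 0.0, 'opening': 0.09179186278929999}
```

View pics/top0.png

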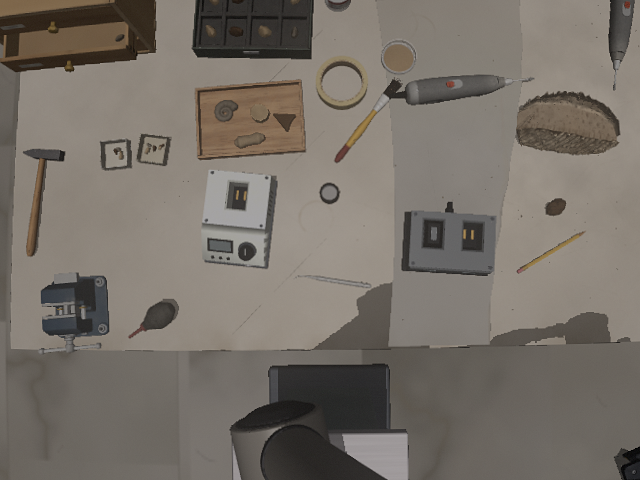

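View pics/scene0.png

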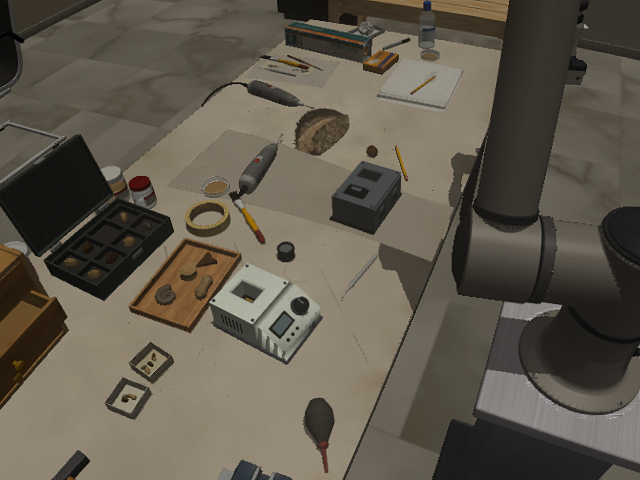

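The top view shows the charger at about (449,243), with the pack in its left bay at (433,234) and the spare bay at (472,236). The drive unit is at (240,220) with its bay at (238,195), the loupe at (329,193) and the pick at (333,281). Next I'll measure using ray/plane intersections and depth.

```bash
cat > h.py <<'E'
import numpy as np, cv2
def rays(c,uv):
    K=np.array([[c['fx'],0,c['cx']],[0,c['fy'],c['cy']],[0,0,1]])
    p=cv2.undistortPoints(np.float64(uv).reshape(-1,1,2),K,np.array(c['dist_coeffs'])).reshape(-1,2)
    return np.c_[p[:,0],-p[:,1],-np.ones(len(p))]
def cast(c,uv,z):
    T=c['world_from_camera'];d=rays(c,uv)@T[:3,:3].T;o=T[:3,3]
    return o+d*((z-o[2])/d[:,2])[:,None]
def cloud(c):
    v,u=np.mgrid[:480,:640];r=rays(c,np.c_[u.ravel(),v.ravel()])
    T=c['world_from_camera'];P=(r*c['depth'].reshape(-1,1))@T[:3,:3].T+T[:3,3]
    return P.reshape(480,640,3)
E
python3 - <<'E'
from h import *
c=np.load('top.npy',allow_pickle=True).item();P=cloud(c)
for n,(u0,v0,u1,v1) in dict(ch=(395,195,502,280),un=(195,160,285,275)).items():
    Q=P[v0:v1,u0:u1];m=np.zeros((480,640),np.uint8)
    m[v0:v1,u0:u1]=(abs(Q[...,2]-.066)<.006)
    zs=Q[...,2];print(n,'table z',np.median(zs[zs<.03]),'top z',np.median(zs[abs(zs-.066)<.008]))
    cs,h=cv2.findContours(m,cv2.RETR_CCOMP,cv2.CHAIN_APPROX_NONE)
    for k,q in enumerate(cs):
        if cv2.contourArea(q)<100: continue
        w=cast(c,q.reshape(-1,2),.066)[:,:2]*1000
        r=cv2.minAreaRect(w.astype(np.float32));print(h[0][k][3],np.round(r[0],1),np.round(r[1],1),round(r[2],1))
for s,(u,v) in dict(pack=(433,234),spare=(472,236),ub=(238,195)).items():
    print(s,np.round(P[v-14:v+15:2,u,2]*1000),np.round(P[v,u-14:u+15:2,2]*1000),np.round(P[v,u],3))
for n,(u0,v0,u1,v1) in dict(ch=(395,195,502,280),un=(195,160,285,275)).items():
    cv2.imwrite(f'pics/{n}.png',cv2.resize(c['img'][v0:v1,u0:u1,::-1],None,fx=5,fy=5,interpolation=cv2.INTER_CUBIC))
E
python3 -c "
import cv2,numpy as np
a=cv2.imread('pics/ch.png');b=cv2.imread('pics/un.png')
H=575;f=np.zeros((H,985,3),np.uint8);f[:a.shape[0],:535]=a;f[:,535:]=b
cv2.imwrite('pics/two.png',cv2.resize(f,(790,int(575*790/985))))"
```

```text
ch table z 0.0017602352192065407 top z 0.06600302743870123
-1 [ 486.7 -234.8] [148.   98.6] 85.2
1 [ 494.4 -269. ] [34.4 49.5] 87.8
un table z 0.0006048541313405931 top z 0.06579969063715418
-1 [538.9 137.3] [112.2 150.2] 82.9
6 [572.  132.6] [36.1 50.2] 83.4
pack [65. 70. 72. 73. 73. 71. 73. 71. 72. 73. 72. 73. 71. 61. 63.] [64. 66. 57. 70. 74. 72. 73. 71. 72. 74. 75. 69. 63. 67. 64.] [ 0.499 -0.202  0.071]
spare [64. 30. 26. 29. 30. 28. 29. 28. 30. 26. 31. 30. 29. 26. 65.] [66. 65. 66. 30. 29. 29. 31. 28. 30. 22. 40. 52. 64. 66. 66.] [ 0.498 -0.278  0.028]
ub [65. 54. 32. 28. 26. 33. 29. 30. 26. 28. 31. 30. 28. 30. 29.] [65. 67. 60. 42. 29. 28. 31. 30. 29. 27. 27. 30. 67. 66. 65.] [0.579 0.138 0.03 ]
```

View pics/two.png

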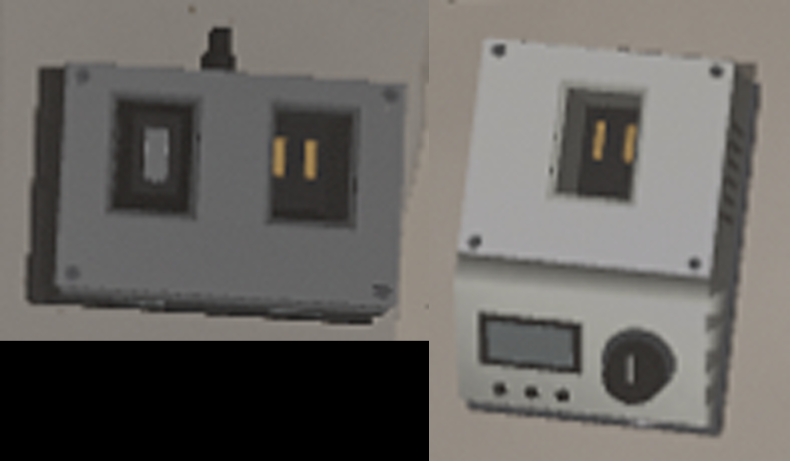

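The crop confirms it: the pack (black with a white label) is in the +y bay of the charger, the unit's bay is empty, and both yaws are about -5 to -7°. Now I'll move above the pack with the fingers shut.

>>> {"fn": "arm_command", "kwargs": {
  "xyz": [
    [22, 21, 0],
    [22, 21, 0],
    [22, 21, 0],
    [22, 21, 0],
    [22, 21, 0],
    [22, 21, 0],
    [22, 21, 0],
    [22, 21, 0],
    [22, 21, 0],
    [22, 21, 0],
    [22, 21, 0],
    [22, 21, 0],
    [22, 21, 0],
    [22, 17, 0],
    [0, 0, 0],
    [0, 0, 0]
  ],
  "spin": [-1.8, -1.8, -1.8, -1.8, -1.8, -1.8, -1.8, -1.8, -1.8, -1.8, -1.8, -1.8, -1.8, -1.8, 0, 0],
  "jaw": -1,
  "squeeze": 20
}}

```text
time: 1.7
tool_pos: [0.4914, -0.2016, 0.4042]
tool_rot: [-3.141, 0.001, -0.081]
contact_force: [-0.5, -0.2, 0.2]
opening: 0.0004
grip_force: 0.0
```

```bash
python3 - <<'E'
from cell import *
from h import *
c=read_camera('wrist');np.save('wrist.npy',c,allow_pickle=True)
cv2.imwrite('pics/w1.png',c['img'][:,:,::-1])
print(np.round(c['world_from_camera'],3).tolist());o=observe();print(o['time'],o['tool_pos'],o['tool_rot'],o['contact_force'],o['opening'])
E
```

```text
[[-0.08, 0.966, 0.247, 0.556], [-0.997, -0.078, -0.018, -0.207], [0.001, -0.247, 0.969, 0.384], [0.0, 0.0, 0.0, 1.0]]
1.75 [ 0.49105651 -0.20205891  0.40431516] [-3.14149460e+00  1.24571395e-03 -8.23332369e-02] [-0.20016488  0.59987067  0.81023477] -5.02672083553911e-05
```

View pics/w1.png

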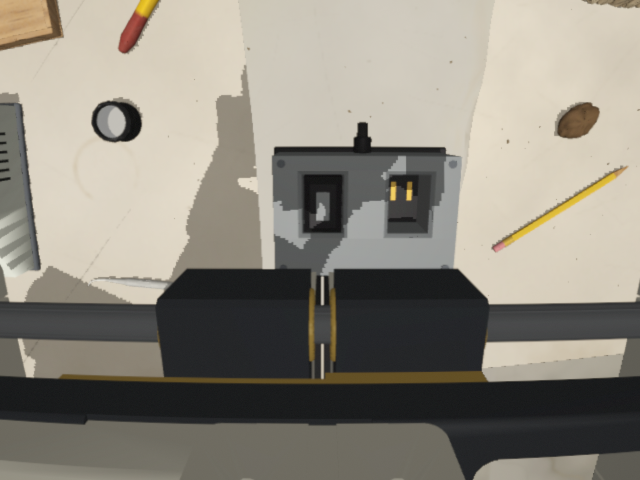

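The wrist view shows the pack at about (322,205), the spare bay at (409,205), and the charger's screws at (281,163) and (453,163).

```bash
python3 - <<'E'
from h import *
c=np.load('wrist.npy',allow_pickle=True).item();P=cloud(c)
Z=P[...,2];m=np.zeros((480,640),np.uint8);m[155:262,270:460]=1
def show(n,q,z):
    w=cast(c,q.reshape(-1,2),z)[:,:2]*1000;r=cv2.minAreaRect(w.astype(np.float32));print(n,np.round(r[0],1),np.round(r[1],1),round(r[2],1))
def cont(mask,mn=150):
    return [q for q in cv2.findContours(mask,cv2.RETR_EXTERNAL,cv2.CHAIN_APPROX_NONE)[0] if cv2.contourArea(q)>mn]
print('topz',np.median(Z[240:260,290:440]), 'pack z',np.median(Z[195:215,315:330]))
t=m*(Z>.0685).astype(np.uint8)
for q in cont(t): show('packtop',q,.071)
t=m*(Z<.060).astype(np.uint8)
for q in cont(t,80): show('hole',q,.066)
g=cv2.cvtColor(c['img'],cv2.COLOR_RGB2GRAY)
t=np.zeros_like(m);t[165:245,295:350]=(g[165:245,295:350]<60)
for q in cont(t): show('dark pack',q,.066)
t=np.zeros_like(m);t[150:262,265:470]=abs(Z[150:262,265:470]-.066)<.004
for q in cont(t): show('chtop',q,.066)
E
```

```text
topz 0.06570398855341755 pack z 0.07181394407939679
packtop [ 501.5 -203.2] [26.1 40.4] 84.9
hole [ 473.  -308.5] [55.1  4.1] 0.1
hole [ 495.8 -270.3] [32.6 45.2] 85.4
hole [ 499.7 -163.8] [ 3.2 84.4] 83.7
dark pack [ 501.4 -203.7] [31.7 45.8] 85.4
chtop [ 494.  -236.8] [146.3  84.6] 85.4
```

>>> {"fn": "arm_command", "kwargs": {
  "xyz": [
    [9.5, -1.2, 0],
    [0, 0, -20],
    [0, 0, -25],
    [0, 0, -25],
    [0, 0, -25],
    [0, 0, -20],
    [0, 0, -15],
    [0, 0, -10],
    [0, 0, -5],
    [0, 0, -4],
    [0, 0, 0],
    [0, 0, 0]
  ],
  "spin": [0, 0, 0, 0, 0, 0, 0, 0, 0, 0, 0, 0]
}}

```text
time: 2.95
tool_pos: [0.5011, -0.2033, 0.2563]
tool_rot: [3.141, -0.001, -0.083]
contact_force: [-0.1, -0.7, 0.5]
opening: 0.0005
grip_force: 0.0
```

>>> {"fn": "arm_command", "kwargs": {
  "xyz": [
    [0, 0, -2],
    [0, 0, -1],
    [0, 0, -1],
    [0, 0, 0]
  ],
  "spin": [0, 0, 0, 0]
}}

```text
time: 3.35
tool_pos: [0.5009, -0.2031, 0.2517]
tool_rot: [3.142, 0.0, -0.083]
contact_force: [-0.8, 0.4, 0.4]
opening: 0.0001
grip_force: 0.0
```

>>> {"fn": "arm_command", "kwargs": {
  "xyz": [
    [0, 0, -1],
    [0, 0, -1],
    [0, 0, -1],
    [0, 0, -1],
    [0, 0, 0]
  ],
  "spin": [0, 0, 0, 0, 0]
}}

```text
time: 3.85
tool_pos: [0.501, -0.2032, 0.2482]
tool_rot: [3.141, -0.001, -0.083]
contact_force: [-0.5, 0.5, 5.3]
opening: 0.0007
grip_force: 2.7
```

>>> {"fn": "arm_command", "kwargs": {
  "xyz": [
    [0, 0, -1],
    [0, 0, -1],
    [0, 0, 0]
  ],
  "spin": [0, 0, 0]
}}

```text
time: 4.15
tool_pos: [0.501, -0.2032, 0.2463]
tool_rot: [3.141, -0.001, -0.083]
contact_force: [-0.6, 0.9, 6.1]
opening: 0.0003
grip_force: 3.0
```

>>> {"fn": "arm_command", "kwargs": {
  "xyz": [
    [0, 0, -1],
    [0, 0, -0.5],
    [0, 0, 0]
  ],
  "spin": [0, 0, 0]
}}

```text
time: 4.45
tool_pos: [0.5011, -0.2032, 0.2453]
tool_rot: [3.141, -0.001, -0.083]
contact_force: [-1.6, 0.6, 9.1]
opening: 0.0002
grip_force: 4.7
```

>>> {"fn": "arm_command", "kwargs": {
  "xyz": [
    [0, 0, -0.5],
    [0, 0, 0],
    [0, 0, 0]
  ],
  "spin": [0, 0, 0]
}}

```text
time: 4.75
tool_pos: [0.5011, -0.2032, 0.2451]
tool_rot: [3.141, -0.002, -0.083]
contact_force: [-3.1, 1.0, 12.3]
opening: 0.0001
grip_force: 5.8
```

>>> {"fn": "arm_command", "kwargs": {
  "xyz": [
    [0, 0, 3],
    [0, 0, 5],
    [0, 0, 10],
    [0, 0, 20],
    [0, 0, 30],
    [0, 0, 30],
    [0, 0, 0]
  ],
  "spin": [0, 0, 0, 0, 0, 0, 0]
}}

```text
time: 5.45
tool_pos: [0.5016, -0.2035, 0.3461]
tool_rot: [3.138, -0.007, -0.083]
contact_force: [0.3, -0.3, -0.3]
opening: 0.0006
grip_force: 0.0
```

```bash
python3 - <<'E'
from cell import *
from h import *
c=read_camera('wrist');P=cloud(c);Z=P[...,2];g=c['img']
c2=read_camera('top');Q=cloud(c2);d=np.hypot(Q[...,0]-.5,Q[...,1]+.203)<.02
print('top cam near pack z',np.percentile(Q[d][:,2],[10,50,90]))
np.save('wrist2.npy',c,allow_pickle=True)
m=((Z>.081)&(Z<.092)&(np.hypot(P[...,0]-.5,P[...,1]+.203)<.035)).astype(np.uint8)
for q in cv2.findContours(m,0,1)[0]:
    if cv2.contourArea(q)>200:
        w=cast(c,q.reshape(-1,2),np.median(Z[m>0]))[:,:2]*1000;print(cv2.minAreaRect(w.astype(np.float32)),np.median(Z[m>0]))
cv2.imwrite('pics/w2.png',g[:,:,::-1])
o=observe();print(o['tool_pos'],o['contact_force'])
E
```

```text
top cam near pack z [0.5230678  0.52528607 0.52687115]
((501.8570861816406, -203.23667907714844), (27.034597396850586, 40.22673034667969), 85.60892486572266) 0.0844432534665983
[ 0.50076359 -0.20306615  0.34229494] [-0.70375572  0.4745937  -1.08118355]
```

View pics/w2.png

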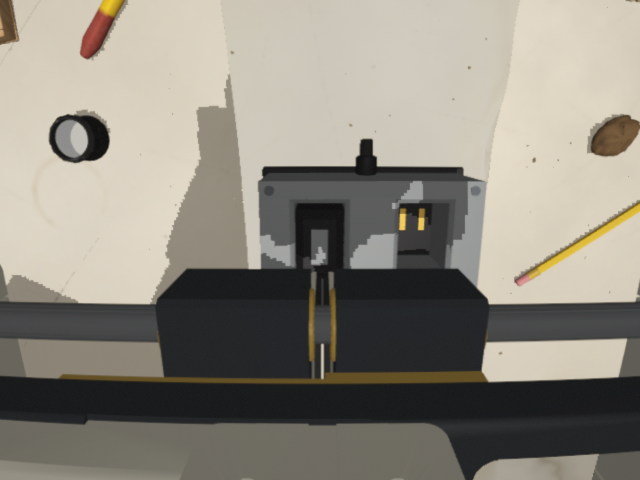

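The latch has sprung: the pack top is at z≈0.0845, about 18.5 mm above the mouth, and the pack is centred. Next I'll open, descend and grasp.

>>> {"fn": "arm_command", "kwargs": {
  "xyz": [
    [0, 0, 0],
    [0, 0, 0],
    [0, 0, 0],
    [0, 0, 0],
    [0, 0, -20],
    [0, 0, -25],
    [0, 0, -20],
    [0, 0, -15],
    [0, 0, -8],
    [0, 0, -5],
    [0, 0, -2],
    [0, 0, 0]
  ],
  "spin": [0, 0, 0, 0, 0, 0, 0, 0, 0, 0, 0, 0],
  "jaw": 1
}}

```text
time: 6.75
tool_pos: [0.501, -0.2032, 0.2471]
tool_rot: [3.141, -0.001, -0.083]
contact_force: [1.1, 0.4, 0.1]
opening: 0.0901
grip_force: 0.0
```

>>> {"fn": "arm_command", "kwargs": {
  "xyz": [
    [0, 0, 0],
    [0, 0, 0],
    [0, 0, 0],
    [0, 0, 0],
    [0, 0, 0],
    [0, 0, 0],
    [0, 0, 0],
    [0, 0, 0],
    [0, 0, 0],
    [0, 0, 0]
  ],
  "spin": [0, 0, 0, 0, 0, 0, 0, 0, 0, 0],
  "jaw": -1,
  "squeeze": 20
}}

```text
time: 7.75
tool_pos: [0.5009, -0.2031, 0.2467]
tool_rot: [3.142, 0.0, -0.083]
contact_force: [0.1, 0.2, -0.3]
opening: 0.03
grip_force: 20.0
```

>>> {"fn": "arm_command", "kwargs": {
  "xyz": [
    [0, 0, 5],
    [0, 0, 10],
    [0, 0, 15],
    [0, 0, 20],
    [0, 0, 25],
    [0, 0, 25],
    [0, 0, 25],
    [0, 0, 20],
    [0, 0, 5],
    [0, 0, 0]
  ],
  "spin": [0, 0, 0, 0, 0, 0, 0, 0, 0, 0]
}}

```text
time: 8.75
tool_pos: [0.5008, -0.2031, 0.3976]
tool_rot: [3.141, -0.002, -0.083]
contact_force: [-0.6, 0.8, -2.7]
opening: 0.0296
grip_force: 20.0
```

>>> {"fn": "arm_command", "kwargs": {
  "xyz": [
    [0, 10, 0],
    [0, 20, 0],
    [0, 25, 0],
    [0, 30, 0],
    [0, 30, 0],
    [0, 30, 0],
    [0, 30, 0],
    [0, 30, 0],
    [0, 30, 0],
    [0, 30, 0],
    [0, 25, 0],
    [0, 20, 0],
    [0, 15, 0],
    [0, 10, 0],
    [0, 0, 0],
    [0, 0, 0],
    [0, 0, 0]
  ],
  "spin": [-0.2, -0.2, -0.2, -0.2, -0.2, -0.2, -0.2, -0.2, -0.2, -0.2, 0, 0, 0, 0, 0, 0, 0]
}}

```text
time: 10.45
tool_pos: [0.501, 0.1311, 0.3967]
tool_rot: [3.141, 0.0, -0.119]
contact_force: [0.3, 0.4, -1.0]
opening: 0.03
grip_force: 20.0
```

```bash
python3 - <<'E'
from cell import *
from h import *
c=read_camera('wrist');np.save('wrist3.npy',c,allow_pickle=True)
cv2.imwrite('pics/w3.png',c['img'][:,:,::-1])
o=observe();print(o['time'],o['tool_pos'],o['tool_rot'],o['contact_force'],o['opening'],o['grip_force'])
P=cloud(c);Z=P[...,2];R=(np.hypot(P[...,0]-.572,P[...,1]-.133)<.06)
t=((abs(Z-.066)<.005)).astype(np.uint8)
cs,h=cv2.findContours(t,cv2.RETR_CCOMP,cv2.CHAIN_APPROX_NONE)
for k,q in enumerate(cs):
    if cv2.contourArea(q)>300:
        w=cast(c,q.reshape(-1,2),.066)[:,:2]*1000;r=cv2.minAreaRect(w.astype(np.float32));print(h[0][k][3],np.round(r[0],1),np.round(r[1],1),round(r[2],1),np.median(q.reshape(-1,2),0))
E
```

```text
10.5 [0.50099578 0.13110993 0.39671077] [ 3.14127167e+00  3.08390447e-05 -1.19057749e-01] [ 0.32692467  0.15921448 -1.24129945] 0.02945566435350707 19.97021018061787
-1 [556.8 134.5] [110.1 115.1] 82.9 [311. 151.]
11 [572.8 132.2] [33.9 49. ] 83.4 [307.5 122. ]
```

View pics/w3.png

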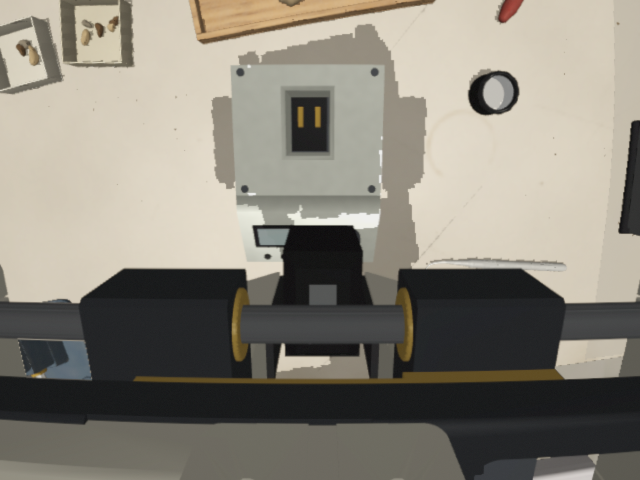

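The wrist view shows the unit's bay at about (309,122), clear ahead, and the pack held upright between the fingers at (322,290). I'll check the pack's offset in the grip from its front face.

```bash
python3 - <<'E'
from h import *
c=np.load('wrist3.npy',allow_pickle=True).item();P=cloud(c)
t=np.array([.501,.1311]);a=-.119;R=np.array([[np.cos(a),-np.sin(a)],[np.sin(a),np.cos(a)]])
L=(P[...,:2]-t)@R*1000;Z=P[...,2]*1000
for v in range(228,310,6):
    print(v,[(int(L[v,u,0]*10)/10,int(L[v,u,1]*10)/10,int(Z[v,u])) for u in (300,322,345)])
Q=(abs(L[...,0])<40)&(abs(L[...,1])<17)&(Z>185)&(Z<233)
Q[:225]=0;Q[320:]=0
f=Q&(Z<222)&(L[...,0]>15);print(f.sum(),np.percentile(L[f][:,0],[10,50,90]),np.percentile(L[f][:,1],[1,50,99]),Z[f].min())
g=cv2.cvtColor(c['img'],cv2.COLOR_RGB2GRAY)
cs=[q for q in cv2.findContours(((c['img'].min(2)<75)&(np.indices(g.shape)[0]<200)&(np.indices(g.shape)[0]>75)&(abs(np.indices(g.shape)[1]-308)<50)).astype(np.uint8),0,1)[0] if cv2.contourArea(q)>100]
for q in cs: print(cv2.boundingRect(q))
E
```

```text
228 [(21.7, 9.4, 191), (21.5, -0.6, 190), (21.5, -11.2, 190)]
234 [(21.8, 8.8, 203), (21.8, -0.6, 203), (21.4, -10.6, 201)]
240 [(21.5, 8.4, 212), (21.7, -0.6, 213), (21.7, -10.0, 212)]
246 [(21.7, 7.9, 222), (21.5, -0.6, 221), (21.5, -9.5, 221)]
252 [(21.6, 7.5, 230), (21.5, -0.5, 229), (21.5, -9.0, 229)]
258 [(19.6, 7.5, 231), (19.7, -0.5, 231), (19.6, -9.0, 230)]
264 [(18.2, 7.3, 234), (17.9, -0.5, 233), (17.8, -8.9, 232)]
270 [(15.9, 7.4, 233), (16.1, -0.5, 234), (16.1, -8.9, 234)]
276 [(13.4, 7.4, 233), (13.9, -0.5, 234), (14.0, -8.9, 235)]
282 [(11.6, 7.4, 234), (11.6, -0.5, 234), (11.5, -8.9, 234)]
288 [(9.2, 7.4, 234), (9.1, -0.5, 234), (8.9, -9.0, 233)]
294 [(6.9, 7.4, 234), (7.3, -0.5, 235), (6.9, -9.0, 234)]
300 [(4.4, 7.5, 234), (4.8, -0.6, 235), (4.6, -9.0, 234)]
306 [(30.0, 4.0, 297), (30.1, -0.4, 298), (29.8, -5.1, 297)]
1471 [21.45003574 21.65572693 21.86537393] [-15.13836516  -0.60717967  14.34958307] 185.0413179242029
(291, 97, 37, 55)
```

>>> {"fn": "arm_command", "kwargs": {
  "xyz": [
    [12, 0.4, 0],
    [20, 0.5, 0],
    [20, 0.5, 0],
    [14, 0, 0],
    [6, 0, 0],
    [0, 0, -10],
    [0, 0, -20],
    [0, 0, -25],
    [0, 0, -20],
    [0, 0, -15],
    [0, 0, -5],
    [0, 0, 0],
    [0, 0, 0]
  ],
  "spin": [0, 0, 0, 0, 0, 0, 0, 0, 0, 0, 0, 0, 0]
}}

```text
time: 11.8
tool_pos: [0.5729, 0.1332, 0.3025]
tool_rot: [-3.141, -0.001, -0.118]
contact_force: [-0.3, -0.8, -0.4]
opening: 0.0298
grip_force: 20.0
```

>>> {"fn": "arm_command", "kwargs": {
  "xyz": [
    [0, 0, -5],
    [0, 0, -5],
    [0, 0, -5],
    [0, 0, -5],
    [0, 0, 0]
  ],
  "spin": [0, 0, 0, 0, 0]
}}

```text
time: 12.3
tool_pos: [0.5726, 0.1332, 0.2807]
tool_rot: [3.141, 0.002, -0.118]
contact_force: [-0.4, -1.1, -1.3]
opening: 0.0296
grip_force: 20.0
```

>>> {"fn": "arm_command", "kwargs": {
  "xyz": [
    [0, -0.5, -3],
    [0, 0, -4],
    [0, 0, -4],
    [0, 0, -4],
    [0, 0, 0]
  ],
  "spin": [0, 0, 0, 0, 0]
}}

```text
time: 12.8
tool_pos: [0.5727, 0.1327, 0.266]
tool_rot: [3.141, 0.001, -0.118]
contact_force: [0.3, 0.2, -2.2]
opening: 0.0297
grip_force: 20.0
```

>>> {"fn": "arm_command", "kwargs": {
  "xyz": [
    [0, 0, -4],
    [0, 0, -4],
    [0, 0, -3],
    [0, 0, -3],
    [0, 0, -2],
    [0, 0, 0]
  ],
  "spin": [0, 0, 0, 0, 0, 0]
}}

```text
time: 13.4
tool_pos: [0.5728, 0.1328, 0.2504]
tool_rot: [3.141, 0.001, -0.118]
contact_force: [0.4, -0.1, -1.7]
opening: 0.0299
grip_force: 20.0
```

>>> {"fn": "arm_command", "kwargs": {
  "xyz": [
    [0, 0, -2],
    [0, 0, -1.5],
    [0, 0, 0],
    [0, 0, 0]
  ],
  "spin": [0, 0, 0, 0]
}}

```text
time: 13.8
tool_pos: [0.5729, 0.1328, 0.2472]
tool_rot: [3.142, 0.0, -0.118]
contact_force: [0.5, 0.3, -1.1]
opening: 0.0296
grip_force: 20.0
```

>>> {"fn": "arm_command", "kwargs": {
  "xyz": [
    [0, 0, 0],
    [0, 0, 0],
    [0, 0, 0],
    [0, 0, 0],
    [0, 0, 0],
    [0, 0, 10],
    [0, 0, 30],
    [0, 0, 30],
    [0, 0, 20],
    [0, 0, 0]
  ],
  "spin": [0, 0, 0, 0, 0, 0, 0, 0, 0, 0],
  "jaw": 1
}}

```text
time: 14.8
tool_pos: [0.5735, 0.1329, 0.3412]
tool_rot: [-3.14, -0.007, -0.118]
contact_force: [-0.0, 0.1, 1.0]
opening: 0.0917
grip_force: 0.0
```

>>> {"fn": "arm_command", "kwargs": {
  "xyz": [
    [0, 0, 0],
    [0, 0, 0],
    [0, 0, 0],
    [0, 0, 0],
    [0, 0, 0],
    [0, 0, 0],
    [0, 0, 0],
    [0, 0, 0],
    [0, 0, 0],
    [0, 0, 0]
  ],
  "spin": [0, 0, 0, 0, 0, 0, 0, 0, 0, 0],
  "jaw": -1
}}

```text
time: 15.8
tool_pos: [0.5729, 0.1328, 0.3373]
tool_rot: [3.142, -0.0, -0.118]
contact_force: [-1.0, -0.2, 0.2]
opening: 0.0161
grip_force: 0.0
```

```bash
cat > pk.py <<'E'
from cell import *
from h import *
c=read_camera('wrist');P=cloud(c);Z=P[...,2];near=np.hypot(P[...,0]-.573,P[...,1]-.1325)<.035
for lo,hi in ((.0675,.076),(.079,.094)):
    m=((Z>lo)&(Z<hi)&near).astype(np.uint8)
    for q in cv2.findContours(m,0,1)[0]:
        if cv2.contourArea(q)>200:
            z=np.median(Z[m>0]);w=cast(c,q.reshape(-1,2),z)[:,:2]*1000;print(cv2.minAreaRect(w.astype(np.float32)),z)
o=observe();print(o['time'],o['tool_pos'],o['contact_force'],o['opening'])
E
python3 pk.py
```

```text
((574.13232421875, 132.5458526611328), (29.355304718017578, 42.40284729003906), 83.29268646240234) 0.08420687217241421
15.85 [0.57289268 0.13274875 0.33729571] [-0.77420571 -0.66566855 -0.231317  ] 0.01271227419243738
```

>>> {"fn": "arm_command", "kwargs": {
  "xyz": [
    [0, 0, -5],
    [0, 0, -15],
    [0, 0, -20],
    [0, 0, -15],
    [0, 0, -10],
    [0, 0, -5],
    [0, 0, -2],
    [0, 0, -1],
    [0, 0, 0],
    [0, 0, 0]
  ],
  "spin": [0, 0, 0, 0, 0, 0, 0, 0, 0, 0]
}}

```text
time: 16.85
tool_pos: [0.573, 0.1328, 0.2648]
tool_rot: [-3.141, -0.001, -0.118]
contact_force: [-0.5, -0.4, 0.2]
opening: 0.0003
grip_force: 0.0
```

>>> {"fn": "arm_command", "kwargs": {
  "xyz": [
    [0, 0, -1],
    [0, 0, -1],
    [0, 0, -1],
    [0, 0, -1],
    [0, 0, -1],
    [0, 0, 0]
  ],
  "spin": [0, 0, 0, 0, 0, 0]
}}

```text
time: 17.45
tool_pos: [0.573, 0.1328, 0.2593]
tool_rot: [-3.142, -0.001, -0.118]
contact_force: [-0.1, 0.5, 3.3]
opening: 0.0005
grip_force: 1.7
```

>>> {"fn": "arm_command", "kwargs": {
  "xyz": [
    [0, 0, -1],
    [0, 0, -1],
    [0, 0, -1],
    [0, 0, -1],
    [0, 0, -1],
    [0, 0, -1],
    [0, 0, -1],
    [0, 0, -1],
    [0, 0, -1],
    [0, 0, -1],
    [0, 0, 0]
  ],
  "spin": [0, 0, 0, 0, 0, 0, 0, 0, 0, 0, 0]
}}

```text
time: 18.55
tool_pos: [0.573, 0.1328, 0.2492]
tool_rot: [-3.142, -0.0, -0.118]
contact_force: [1.2, 0.2, 5.4]
opening: 0.0003
grip_force: 2.6
```

>>> {"fn": "arm_command", "kwargs": {
  "xyz": [
    [0, 0, -1],
    [0, 0, -1],
    [0, 0, -1],
    [0, 0, 0]
  ],
  "spin": [0, 0, 0, 0]
}}

```text
time: 18.95
tool_pos: [0.573, 0.1328, 0.2464]
tool_rot: [-3.142, -0.001, -0.118]
contact_force: [1.5, 0.2, 5.6]
opening: 0.0002
grip_force: 3.0
```

>>> {"fn": "arm_command", "kwargs": {
  "xyz": [
    [0, 0, -1],
    [0, 0, -0.5],
    [0, 0, 0]
  ],
  "spin": [0, 0, 0]
}}

```text
time: 19.25
tool_pos: [0.573, 0.1328, 0.2454]
tool_rot: [-3.141, -0.001, -0.118]
contact_force: [-0.1, 0.1, 9.0]
opening: 0.0004
grip_force: 4.3
```

>>> {"fn": "arm_command", "kwargs": {
  "xyz": [
    [0, 0, -0.3],
    [0, 0, 0],
    [0, 0, 0]
  ],
  "spin": [0, 0, 0]
}}

```text
time: 19.55
tool_pos: [0.573, 0.1328, 0.2453]
tool_rot: [-3.141, -0.001, -0.118]
contact_force: [-1.9, -0.3, 9.1]
opening: 0.0002
grip_force: 5.0
```

>>> {"fn": "arm_command", "kwargs": {
  "xyz": [
    [0, 0, -0.3],
    [0, 0, 0],
    [0, 0, 0]
  ],
  "spin": [0, 0, 0]
}}

```text
time: 19.85
tool_pos: [0.573, 0.1328, 0.2452]
tool_rot: [-3.141, -0.001, -0.118]
contact_force: [-0.8, -1.3, 11.3]
opening: 0.0011
grip_force: 5.7
```

>>> {"fn": "arm_command", "kwargs": {
  "xyz": [
    [0, 0, -0.2],
    [0, 0, 0],
    [0, 0, 0]
  ],
  "spin": [0, 0, 0]
}}

```text
time: 20.15
tool_pos: [0.573, 0.1328, 0.2451]
tool_rot: [-3.141, -0.001, -0.118]
contact_force: [-1.3, -0.1, 11.4]
opening: 0.0006
grip_force: 6.1
```

>>> {"fn": "arm_command", "kwargs": {
  "xyz": [
    [0, 0, 2],
    [0, 0, 2],
    [0, 0, 5],
    [0, 0, 15],
    [0, 0, 30],
    [0, 0, 40],
    [0, 0, 0],
    [0, 0, 0],
    [0, 0, 0]
  ],
  "spin": [0, 0, 0, 0, 0, 0, 0, 0, 0]
}}

```text
time: 21.05
tool_pos: [0.5724, 0.1327, 0.3365]
tool_rot: [3.141, 0.003, -0.118]
contact_force: [-0.2, -0.5, -0.2]
opening: 0.0003
grip_force: 0.0
```

```bash
python3 pk.py
```

```text
((573.6239013671875, 132.61033630371094), (27.398290634155273, 41.10011672973633), 82.5557861328125) 0.07115238938507995
21.1 [0.57241846 0.13273422 0.33626943] [ 0.12633034  0.10469485 -0.96813589] 0.0005050865155301621
```

The pack top is now at z=0.071, 5 mm above the mouth, and it stays there with the fingers clear, so the latch is locked.

```bash
python3 -c "
from cell import *
print(hand_in())"
```

```text
the job is handed in; nothing more can be done
None
```

The job is handed in at about 21 s: the pack is locked in the drive unit's bay, its top about 5 mm above the mouth and within about 1 mm of centre; the highest push reading was about 12 N, and the loupe and pick were not approached.

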